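# Weigh the jar of screws on the trip balance

## Task

Weigh the jar of screws for the stock list: leave the jar on its pan, gently stand the steel weights it needs on the empty left pan, and slide the rider along its bar until the beam hangs level by itself. Weights that are not needed stay on the bench, and nothing else on the bench is disturbed.

Things in the scene. Friction and masses are not known exactly. Their poses are not given: they have to be found in the camera images.
- balance: the trip balance: grey cast base, 150 x 320 x 56 mm, fixed. Origin on the bench under its centre; x points to its rear (the rider bar is on the -x side), y along the beam to the empty pan (left = +y, right = -y), z up. The beam pivots about this x axis 85 mm above the bench; the pans hang on it 120 mm left and right of the pivot. A pointer under the rider bar shows the tilt on a small plate.
- beam (a joint): tilt of the beam, rad: 0 level, positive when the left (+y) pan is down, stops at about -0.1 and 0.1. It swings freely, damped, and settles in about 1.5 s. With empty pans and the rider at zero it hangs level; it tilts about 0.0043 rad per gram of difference between the pans (0.27 N m per rad), so about 23 g lay it on a stop. It starts on the stop with the jar's pan down.
- pan_r: right (-y) pan, a flat round steel plate 130 mm across, under the jar. Origin at its pivot on the beam, 38 mm below the centre of its top face, which is 123 mm above the bench when the beam is level and 11 mm lower or higher at the stops. A parallel linkage keeps the pans horizontal, and where on a pan a thing stands makes no difference to the tilt.
- pan_l: left (+y) pan, the same as the right one (130 mm across, origin 38 mm below the centre of its top face), empty at the start: here the weights go. Pressed down it yields as soon as the load on the right pan is outweighed.
- rider (a joint): place of the rider on its bar, m: 0 at the right (-y) end (90 mm right of the middle), 0.18 at the left (+y) end; starts anywhere. It counts as weight on the left pan: 0 g at 0, 200 g at 0.18, so 10 g every 9 mm (a mark each; the rider itself weighs 133 g). It slides with 0.7 N of friction and stays where it is left, on the tilted beam too.
- rider_top (a point): top of the rider's thumb pin. The rider is a brass block (20 x 26 x 18 mm) on a flat bar along the front (-x) of the balance, 120 mm from the pivot, at pivot height. From the block an upright pin, 14 mm across, stands up 39 mm to this point, 51 mm above the bar's centre line. The bar tilts with the beam, so the pin rises and sinks by up to 8 mm. The bar's top edge is 8 mm above its centre line.
- screw_jar: the jar of screws: clear jar with a red screw lid, 68 mm across, 92 mm high, standing on the right pan. Its weight is not known: between 0.26 and 0.73 kg. Origin at the centre of its underside.
- weight_500: steel knob weight, a plain turned cylinder with a small knob on top; the largest: 500 g, body 44 mm across and 39 mm high, 56 mm high with its knob (22 mm across). It bears no readable mark: tell the weights by size. Origin at the centre of its underside, z up; it stands upright on the bench to the robot's right.
- weight_200a: steel knob weight, a plain turned cylinder with a small knob on top; one of two alike: 200 g, body 33 mm across and 27 mm high, 42 mm high with its knob (18 mm across). It bears no readable mark: tell the weights by size. Origin at the centre of its underside, z up; it stands upright on the bench to the robot's right.
- weight_200b: steel knob weight, a plain turned cylinder with a small knob on top; the other of the two alike: 200 g, body 33 mm across and 27 mm high, 42 mm high with its knob (18 mm across). It bears no readable mark: tell the weights by size. Origin at the centre of its underside, z up; it stands upright on the bench to the robot's right.
- weight_100: steel knob weight, a plain turned cylinder with a small knob on top; the smallest: 100 g, body 26 mm across and 21 mm high, 35 mm high with its knob (16 mm across). It bears no readable mark: tell the weights by size. Origin at the centre of its underside, z up; it stands upright on the bench to the robot's right.
- marker: black and white marker, 21x138x18 mm, lying in front of the balance; leave it.
- carpenter_pencil: flat red carpenter's pencil, 12x167x9 mm, lying in front of the balance; leave it.
- masking_tape: roll of masking tape, 98 mm across, 36 mm high, between the balance and the tool chest; leave it.
- tape_measure: yellow tape measure, 36x82x67 mm, standing behind the balance; leave it.
- screw_box: card box of screws, 60x80x52 mm, at the back; leave it.
- offcut_2: pine offcut, 38x110x38 mm, at the left; leave it.
Not all that is in view belongs to the job. What is shaped like the weight_500 but purple is not meant.

How it is judged (in metres and radians):
At the end, for the whole second after the job is handed in: The beam is level within 0.02 rad and at rest (under 0.05 rad/s) with the jar still standing upright on the right pan (within 45 mm of its centre); every weight either stands upright on the left pan (its centre within 60 mm of the pan's centre) or is down on the bench (value of joint beam between -0.02 and 0.02 rad and velocity of joint beam between -0.05 and 0.05 rad/s and horizontal distance between screw_jar and pan_r below 0.045 m and angle between screw_jar's own z axis and vertical below 0.1 rad and z of screw_jar in the frame of pan_r between 0.032 and 0.044 m and ((horizontal distance between weight_500 and pan_l below 0.06 m and z of weight_500 in the frame of pan_l between 0.032 and 0.044 m and angle between weight_500's own z axis and vertical below 0.1 rad) or height (world z) of weight_500 below 0.03 m) and ((horizontal distance between weight_200a and pan_l below 0.06 m and z of weight_200a in the frame of pan_l between 0.032 and 0.044 m and angle between weight_200a's own z axis and vertical below 0.1 rad) or height (world z) of weight_200a below 0.03 m) and ((horizontal distance between weight_200b and pan_l below 0.06 m and z of weight_200b in the frame of pan_l between 0.032 and 0.044 m and angle between weight_200b's own z axis and vertical below 0.1 rad) or height (world z) of weight_200b below 0.03 m) and ((horizontal distance between weight_100 and pan_l below 0.06 m and z of weight_100 in the frame of pan_l between 0.032 and 0.044 m and angle between weight_100's own z axis and vertical below 0.1 rad) or height (world z) of weight_100 below 0.03 m)); the robot touches nothing.
It fails at once if the jar is taken off or shoved about on its pan (more than 40 mm from where it stood) (distance of screw_jar from where it was at the start of the episode above 0.04 m).
It fails at once if the left pan is struck or pressed with more than 30 N (contact force between pan_l and anything else above 30 N).
It fails at once if one of the other things on the bench is moved by more than 20 mm (distance of any of marker, carpenter_pencil, masking_tape, tape_measure, screw_box, offcut_2 from where it was at the start of the episode above 0.02 m).
It also fails if it takes over 72 s, if anything falls off the work surface, if the arm or the gripper's body presses on something with over 40 N, if the wrist force passes 120 N, or if a joint passes its speed limit or range.

## Robot

A 7-joint arm with a two-finger parallel gripper is mounted at the origin on the work surface; the furniture and walls round the work are solid. World frame = base frame: x ahead of the robot, y to its left, z up, the work surface at z = 0. Lengths are in m, angles in degrees, forces in N, time in s.
With the tool pointing down it reaches from about 0.4 to 0.85 m from the base axis. Payload 6.9 kg.
Tool frame: the origin (TCP) lies on the front face of the gripper's body, between the roots of the fingers; the fingertips stand 73 mm ahead of it and the grasp point (between the pads) lies 54 mm ahead of it (r.tip_extent is the distance from the TCP to the fingertips, in m); z points along the fingers, y is the line along which they close (so a half turn about z gives the same grasp; the last joint's range is limited). The gripper opens to 85 mm and grips with 20 to 120 N. Pads are 22 mm wide; open, the fingers measure 114 mm over their backs; the gripper's body (76 mm by 85 mm) begins 54 mm behind the grasp point. The pads swing forward as they close: fully open they stand 13 mm farther back than shut.
Start: joints at [69.299, 29.078, -13.613, 85.955, 7.202, 65.827, -8.869], TCP at [0.281, -0.558, 0.304] pointing down, gripper open.
Joint ranges: [-176.47, 176.47], [-13.61, 117.27], [-81.72, 77.17], [0.22, 143.17], [-87.28, 267.28], [10, 112.55], [-165.47, 165.47]. Speed limits (degrees/s): [136.94, 136.94, 180, 180, 180, 180, 180].

## Interface

Orientations are given as a 3x3 rotation matrix whose columns are the frame's x, y, z axes.
In Python, from bench import telemetry, vision, sign_off, r gives the robot as it stands.
- The arm moves only by the tool apply_moves, never from a script. Its argument "rows" is a list of rows, each a list of 3 entries, a list of its own where there are three numbers: the closure, from 0 (fully open) to 1 (shut), then the shift along the world's x, y, z in m, then the turn, a rotation vector about the world's x, y, z in degrees. In form: [[claw, [dx, dy, dz], [ax, ay, az]], ...]. A call has 1 to 20 rows; each row shifts and turns the commanded pose from where the row before left it; what a row does not reach is not made up. A row lasts 1/12 s, in which the tool goes at most 41.7 mm and 7.16 degrees, less where a joint would pass 70% of its speed; a pose out of reach is approached as far as the arm can. A call is refused whole if a number of a shift passes 0.0417 or a number of a turn 7.16, either way. A call with a gripper value outside its range is refused whole. The fingers move at their own pace and stop on an object; "newtons" is the grip in N (left out, the last holds). Time passes only in rows, so rows that do not move let the fingers close. It gives the time, the measured TCP pose, the force, the opening and the grip force at its end, in the units of the state.
- telemetry.get_obs(): the state, without advancing time (a new reading comes with each control period).
- vision.snapshot(name): name is "scene" or "side" or "wrist"; returns the picture (420x560x3 uint8, red, green, blue); there is no depth.
- vision.camera_params(name): a dict with "fx", "fy", "cx", "cy" (pixels), "rvec" (rotation vector, rad) and "tvec" (3), from world to camera coordinates, as OpenCV has them. Camera axes: x right, y down, z forward; pixel columns grow to the right and rows downward; lengths in m; the calibration is good to about 2 mm. A picture is of the moment at which its call begins: read the wrist's pose just before it. camera_params takes no time and is no camera call; for the wrist camera it gives the pose at the moment of the call.
- sign_off(): hands the job in; it is judged then, once.
The state is a dict: "time": time; "joints": joint angles; "qd": joint speeds; "tau": joint torques, N m; "eef_pos": TCP position; "tcp_rot": TCP orientation; "contact_force": force on the tool from outside, world axes, zero at the start; "wrist_torque": the same for the moment, N m; "gripper_width": finger opening in m; "finger_force": force on a finger pad.
Only numpy, scipy, OpenCV 4.12 (cv2) and the standard library are available. Lean on these libraries where they do the work, as an engineer would, in place of code of your own. Each camera call takes 0.05 s, during which the arm holds its last target. There are 200 camera calls.

## Working session

There is one attempt and no reset: what is moved stays moved. The work goes in short steps, Python scripts to look and compute and a tool call to move; the robot and the scene stay as the last step left them, time stands still between calls to the robot, and variables do not carry over. Pictures are saved under pics/ and viewed, at most 10 in all, crops included, and the job is handed in when it is done.

Besides the shell and the picture viewer there is one more tool, called in YAML: its name, and indented under it one key for each argument. apply_moves: Moves the arm, as the interface text tells. Its arguments: {"type":"object","properties":{"rows":{"type":"array","items":{"type":"array"}},"newtons":{"type":"number"}},"required":["rows"]}

```bash
mkdir -p pics; ls
cat > h.py <<'E'
import numpy as np, cv2
from bench import telemetry, vision, sign_off, r
def snap(n,f=None):
    p=vision.camera_params(n); im=vision.snapshot(n)
    if f: cv2.imwrite('pics/'+f,im[:,:,::-1])
    return im,p
def ray(p,u,v):
    R=cv2.Rodrigues(np.array(p['rvec'],float))[0]; t=np.array(p['tvec'],float).ravel()
    d=R.T@np.array([(u-p['cx'])/p['fx'],(v-p['cy'])/p['fy'],1]); return -R.T@t,d
def onz(p,u,v,z):
    c,d=ray(p,u,v); return c+d*(z-c[2])/d[2]
def proj(p,X):
    R=cv2.Rodrigues(np.array(p['rvec'],float))[0]; q=R@np.array(X)+np.array(p['tvec'],float).ravel()
    return np.array([p['fx']*q[0]/q[2]+p['cx'],p['fy']*q[1]/q[2]+p['cy']])
E
python3 - <<'E'
from h import *
a,p=snap('scene','a.png'); b,q=snap('side','b.png')
for n in (p,q): print(n, ray(n,280,210))
o=telemetry.get_obs(); print(o['eef_pos'],o['tcp_rot'],o['gripper_width'])
E
```

```text
pics
{'fx': 417.7873424107508, 'fy': 417.7873424107508, 'cx': 275.24283140794694, 'cy': 211.6882411622411, 'rvec': array([ 1.05405775, -2.21095389,  1.20811807]), 'tvec': array([0.42665143, 0.28948698, 0.93173888])} (array([-0.21427274,  0.72871118,  0.74635025]), array([ 0.64484483, -0.54265064, -0.5383785 ]))
{'fx': 455.36146976323414, 'fy': 455.36146976323414, 'cx': 277.49673960691405, 'cy': 205.31531498284983, 'rvec': array([ 0.70021679, -2.40844544,  1.35347234]), 'tvec': array([0.54030106, 0.18104247, 1.10851371])} (array([-0.01993325,  1.00632078,  0.73513632]), array([ 0.46392405, -0.71352489, -0.52515976]))
[ 0.28105349 -0.5578721   0.30312891] [[ 8.93013342e-01  4.50029595e-01 -7.31096019e-04]
 [ 4.50030188e-01 -8.93012270e-01  1.38414681e-03]
 [-2.99706884e-05 -1.56507685e-03 -9.99998775e-01]] 0.08552625555275065
```

View pics/a.png

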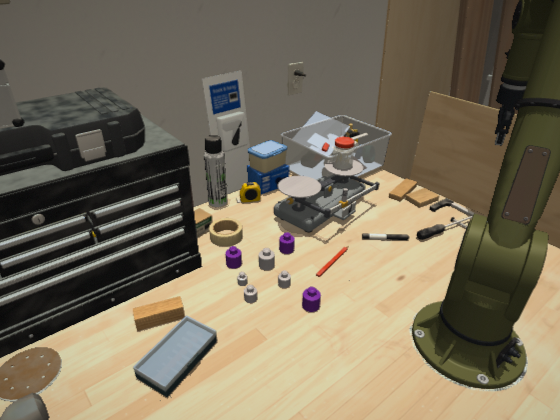

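View pics/b.png

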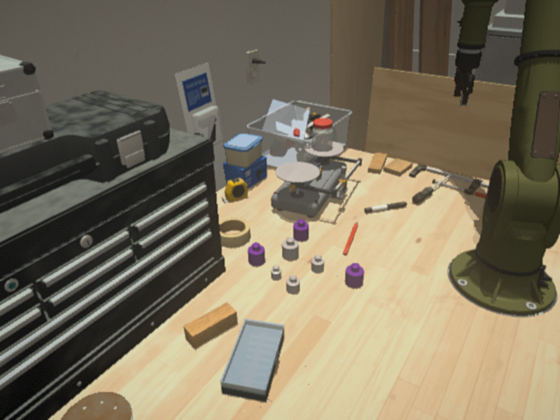

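Scene view: grey steel weights at (267,258) largest, (284,279), (250,294) and (242,279). The purple look-alikes at (234,257), (287,242) and (311,298) are not meant. The balance is near (325,190) with its empty pan at (299,187), the jar at (344,150), and the rider bar on the near-right side. I'll check this in one close crop and measure.

```bash
cat > c.py <<'E'
from h import *
a=cv2.imread('pics/a.png'); b=cv2.imread('pics/b.png')
f=lambda i,x,y,w,h:cv2.resize(i[y:y+h,x:x+w],(400,300),interpolation=cv2.INTER_CUBIC)
cv2.imwrite('pics/c.png',np.vstack([np.hstack([f(a,220,225,120,90),f(a,265,130,120,90)]),np.hstack([f(b,240,210,120,90),f(b,260,110,120,90)])]))
p=vision.camera_params('scene');q=vision.camera_params('side')
for n,u,z in (('W5',(267,258),.02),('A',(284,279),.015),('B',(250,294),.015),('C',(242,279),.01),('P1',(234,257),.02),('P2',(287,242),.02),('P3',(311,298),.02),('panL',(299,187),.134),('jartop',(344,142),.204)): print(n,onz(p,*u,z).round(3))
for n,u,z in (('W5',(290,249),.02),('A',(318,264),.015),('B',(293,284),.015),('C',(277,272),.01),('panL',(298,173),.134),('jartop',(322,123),.204)): print(n,onz(q,*u,z).round(3))
E
python3 c.py
```

```text
W5 [0.49 0.18 0.02]
A [0.4   0.195 0.015]
B [0.411 0.296 0.015]
C [0.473 0.277 0.01 ]
P1 [0.55  0.248 0.02 ]
P2 [0.511 0.09  0.02 ]
P3 [0.303 0.192 0.02 ]
panL [ 0.582 -0.014  0.134]
jartop [ 0.62  -0.241  0.204]
W5 [0.484 0.185 0.02 ]
A [0.395 0.196 0.015]
B [0.409 0.294 0.015]
C [0.469 0.272 0.01 ]
panL [ 0.577 -0.009  0.134]
jartop [ 0.621 -0.234  0.204]
```

View pics/c.png

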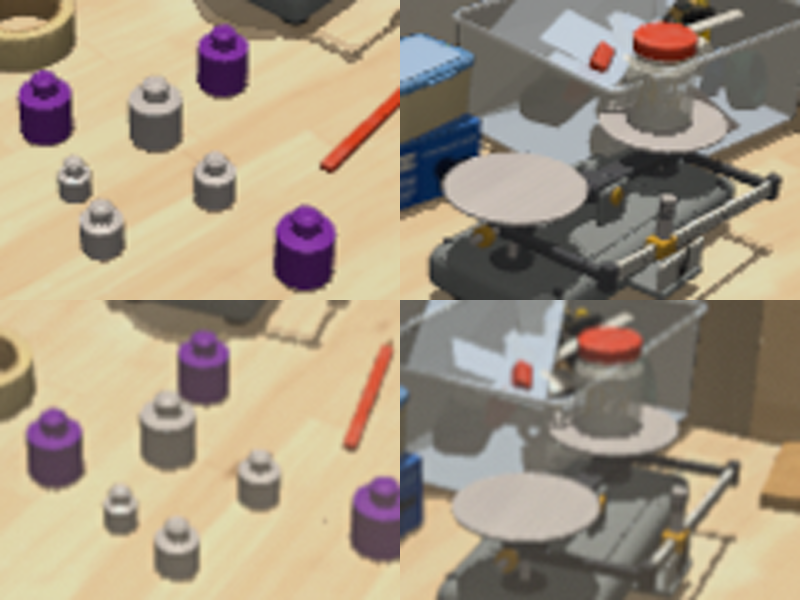

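Scene crop: the balance's empty left pan is nearest the camera. The rider's brass block is near scene (343,203) with its pin top near (345,190). Going by size, 500 is at (0.487,0.182), the 200s are at (0.398,0.195) and (0.410,0.295), and 100 is at (0.471,0.275). I'll press the empty pan first with shut fingers to feel what the jar weighs.

apply_moves:
  rows:
    - [1,[0.018,0.034,0],[0,0,0]]
    - [1,[0.018,0.034,0],[0,0,0]]
    - [1,[0.018,0.034,0],[0,0,0]]
    - [1,[0.018,0.034,0],[0,0,0]]
    - [1,[0.018,0.034,0],[0,0,0]]
    - [1,[0.018,0.034,0],[0,0,0]]
    - [1,[0.018,0.034,0],[0,0,0]]
    - [1,[0.018,0.034,0],[0,0,0]]
    - [1,[0.018,0.034,0],[0,0,0]]
    - [1,[0.018,0.034,0],[0,0,0]]
    - [1,[0.02,0.034,0],[0,0,0]]
    - [1,[0.02,0.034,0],[0,0,0]]
    - [1,[0.02,0.034,-0.01],[0,0,0]]
    - [1,[0.02,0.034,-0.02],[0,0,0]]
    - [1,[0.02,0.034,-0.02],[0,0,0]]
    - [1,[0.02,0.036,-0.02],[0,0,0]]
    - [1,[0,0,-0.015],[0,0,0]]
    - [1,[0,0,0],[0,0,0]]
    - [1,[0,0,0],[0,0,0]]
    - [1,[0,0,0],[0,0,0]]

```text
time: 1.77
eef_pos: [0.5771, -0.0205, 0.2235]
tcp_rot: [[0.894, 0.449, 0.0], [0.449, -0.894, -0.001], [-0.0, 0.001, -1.0]]
contact_force: [-0.5, 0.4, 0.6]
gripper_width: 0.0
finger_force: 0.0
```

Run:
```python
from h import *
snap('wrist','d.png')
p=vision.camera_params('scene');q=vision.camera_params('side')
for u in ((327,211.6),(377.5,185.5)): print(onz(p,*u,.085).round(3))
for u in ((321,180.5),(360,161)): print(onz(q,*u,.085).round(3))
c,d=ray(p,345,190.6);c2,d2=ray(q,341.6,162)
A=np.stack([d,-d2],1);s=np.linalg.lstsq(A,c2-c,rcond=None)[0];print(c+s[0]*d,c2+s[1]*d2)
o=telemetry.get_obs(); print(o['time'],o['eef_pos'],o['contact_force'],o['gripper_width'])
```

```text
[ 0.485 -0.04   0.085]
[ 0.493 -0.279  0.085]
[ 0.54  -0.085  0.085]
[ 0.496 -0.272  0.085]
[ 0.47601741 -0.09912947  0.13838716] [ 0.4843994  -0.10324802  0.15351227]
1.8167 [ 0.57719462 -0.020742    0.22390066] [0.39523865 0.14623925 0.01809613] 0.0002568956820312338
```

View pics/d.png

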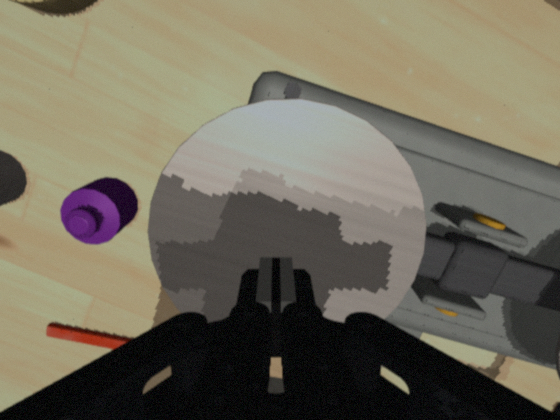

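Wrist view: the left pan is centred at about (287,236) with the fingertips over it at (275,262). The pan is clear, so I'll press it.

apply_moves:
  rows:
    - [1,[0,0,-0.006],[0,0,0]]
    - [1,[0,0,-0.005],[0,0,0]]
    - [1,[0,0,-0.003],[0,0,0]]
    - [1,[0,0,-0.003],[0,0,0]]
    - [1,[0,0,-0.003],[0,0,0]]
    - [1,[0,0,-0.003],[0,0,0]]
    - [1,[0,0,-0.003],[0,0,0]]
    - [1,[0,0,-0.003],[0,0,0]]
    - [1,[0,0,0],[0,0,0]]
    - [1,[0,0,0],[0,0,0]]
    - [1,[0,0,0],[0,0,0]]
    - [1,[0,0,0],[0,0,0]]

```text
time: 2.82
eef_pos: [0.5769, -0.0194, 0.1944]
tcp_rot: [[0.893, 0.45, -0.0], [0.45, -0.893, -0.0], [-0.0, 0.0, -1.0]]
contact_force: [-3.4, -1.0, 6.0]
gripper_width: -0.0001
finger_force: 2.7
```

Run:
```python
from h import *
F=[]
for i in range(6):
    b=vision.snapshot('side'); o=telemetry.get_obs(); F.append(o['contact_force'])
print(np.round(F,2),o['eef_pos'],o['time'])
a,p=snap('scene'); q=vision.camera_params('side'); w=vision.camera_params('wrist')
f=lambda i,x,y:cv2.resize(i[y:y+60,x:x+80],(400,300),interpolation=cv2.INTER_CUBIC)
cv2.imwrite('pics/e.png',np.hstack([f(a,310,170),f(b,300,145)])[:,:,::-1])
```

```text
[[-1.8  -0.67  5.46]
 [-1.8  -0.24  5.65]
 [-2.86 -0.72  5.15]
 [-2.7   0.53  5.44]
 [-3.92  0.08  5.43]
 [-3.23 -1.33  5.64]] [ 0.57686518 -0.01944497  0.19437792] 3.1167
```

View pics/e.png

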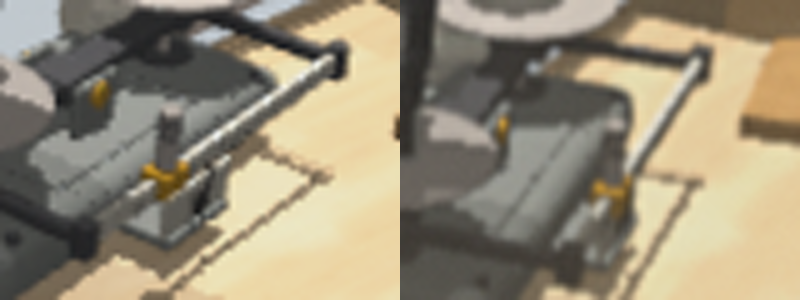

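Close crop, beam about level: pin top at scene (344,190.6), brass block at (343,206), bar corners at (327,217) and (378,181). The press read about 5.45 N, so the jar is about 555 g above the rider's setting. That means 500 has to go on.

Run:
```python
from h import *
p=vision.camera_params('scene');q=vision.camera_params('side')
print('ends',onz(p,327,217,.085),onz(p,378,181.4,.085)); print('side ends',onz(q,334.5,197.4,.085),onz(q,360,157.6,.085))
print('pin',onz(p,344,190.8,.136),'block',onz(p,343,206,.085),'blk side',onz(q,342,183,.085),'needle/centre')
im=cv2.imread('pics/d.png');
# wrist pose then: same orientation, shift from now
w=vision.camera_params('wrist');o=telemetry.get_obs()
d=np.array([.57719,-.02074,.2239])-o['eef_pos']
for z in(.134,): print('panL',onz(w,287,236,z-d[2])+d)
a=vision.snapshot('scene');h=cv2.cvtColor(a,cv2.COLOR_RGB2HSV);m=((h[...,0]<6)|(h[...,0]>174))&(h[...,1]>140)&(h[...,2]>120);m=m.astype('u1')
n,l,s,c=cv2.connectedComponentsWithStats(m)
for i in range(1,n):
  if s[i,4]>40: print(s[i],c[i],onz(p,*c[i],.215))
```

```text
ends [ 0.46475061 -0.01916054  0.085     ] [ 0.51020154 -0.30190023  0.085     ]
side ends [ 0.45927848 -0.01526451  0.085     ] [ 0.50646395 -0.29585407  0.085     ]
pin [ 0.479756   -0.09922476  0.136     ] block [ 0.47702029 -0.09886678  0.085     ] blk side [ 0.4790583  -0.10403527  0.085     ] needle/centre
panL [ 0.58923818 -0.02001811  0.134     ]
[336 133  18   9 129] [344.72093023 137.06976744] [ 0.629303   -0.25245522  0.215     ]
```

apply_moves:
  rows:
    - [0.3,[0,0,0.02],[0,0,0]]
    - [0.3,[0,0,0.03],[0,0,0]]
    - [0.3,[-0.015,0.0335,0.01],[0,0,0]]
    - [0.3,[-0.015,0.0335,0],[0,0,0]]
    - [0.3,[-0.015,0.0335,0],[0,0,0]]
    - [0.3,[-0.015,0.0335,0],[0,0,0]]
    - [0.3,[-0.015,0.0335,0],[0,0,0]]
    - [0.3,[-0.015,0.034,0],[0,0,0]]
    - [0.3,[0,0,0],[0,0,0]]
    - [0.3,[0,0,0],[0,0,0]]
    - [0.3,[0,0,0],[0,0,0]]

```text
time: 4.13
eef_pos: [0.4873, 0.1818, 0.2539]
tcp_rot: [[0.893, 0.45, 0.0], [0.45, -0.893, -0.001], [-0.0, 0.001, -1.0]]
contact_force: [0.4, -1.3, 0.2]
gripper_width: 0.0599
finger_force: 0.0
```

Run:
```python
from h import *
o=telemetry.get_obs();a,p=snap('wrist','f.png');print(o['time'],o['eef_pos'],o['gripper_width'],o['contact_force'])
for n,X in (('5',(.487,.182,.056)),('1',(.471,.275,.035)),('A',(.398,.195,.042))): print(n,proj(p,X))
np.save('w.npy',p,allow_pickle=True)
```

```text
4.1333 [0.48734257 0.18182531 0.25394013] 0.059934276045673106 [ 0.42206169 -1.34797328  0.24457685]
5 [275.81071104 196.11670417]
1 [161.53044006 155.26069947]
A [215.29788721 274.54895729]
```

View pics/f.png

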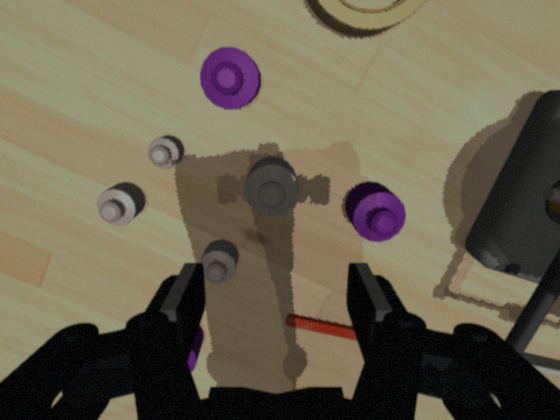

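Wrist view: 500's knob at (272,192), 100's knob at (158,155), a purple neighbour at (377,214) that is clear of the fingers.

Run:
```python
from h import *
p=np.load('w.npy',allow_pickle=True).item()
print(onz(p,272,192,.056),onz(p,158,155,.035),onz(p,111,211,.042))
```

```text
[0.48859036 0.18602556 0.056     ] [0.4699388 0.2775653 0.035    ] [0.41239781 0.29343004 0.042     ]
```

apply_moves:
  rows:
    - [0.3,[0.001,0.004,-0.035],[0,0,0]]
    - [0.3,[0,0,-0.04],[0,0,0]]
    - [0.3,[0,0,-0.04],[0,0,0]]
    - [0.3,[0,0,-0.035],[0,0,0]]
    - [0.3,[0,0,-0.018],[0,0,0]]
    - [0.3,[0,0,-0.008],[0,0,0]]
    - [0.3,[0,0,0],[0,0,0]]
    - [0.7,[0,0,0],[0,0,0]]
    - [0.7,[0,0,0],[0,0,0]]
    - [0.7,[0,0,0],[0,0,0]]
    - [0.7,[0,0,0],[0,0,0]]
    - [0.7,[0,0,0.02],[0,0,0]]
    - [0.7,[0,0,0.035],[0,0,0]]
    - [0.7,[0,0,0.04],[0,0,0]]
    - [0.7,[0,0,0.04],[0,0,0]]
    - [0.7,[0,0,0.025],[0,0,0]]
    - [0.7,[0,0,0],[0,0,0]]
    - [0.7,[0,0,0],[0,0,0]]
  newtons: 30

```text
time: 5.68
eef_pos: [0.4884, 0.1861, 0.2394]
tcp_rot: [[0.893, 0.45, 0.003], [0.45, -0.893, 0.001], [0.003, 0.001, -1.0]]
contact_force: [-0.7, -0.3, -5.8]
gripper_width: 0.0428
finger_force: 32.9
```

apply_moves:
  rows:
    - [0.7,[0.0126,-0.0357,0.005],[0,0,0]]
    - [0.7,[0.0126,-0.0357,0],[0,0,0]]
    - [0.7,[0.0126,-0.0357,0],[0,0,0]]
    - [0.7,[0.0126,-0.0357,0],[0,0,0]]
    - [0.7,[0.0126,-0.0357,0],[0,0,0]]
    - [0.7,[0.0126,-0.0357,0],[0,0,0]]
    - [0.7,[0,0,-0.01],[0,0,0]]
    - [0.7,[0,0,-0.01],[0,0,0]]
    - [0.7,[0,0,-0.003],[0,0,0]]
    - [0.7,[0,0,-0.002],[0,0,0]]
    - [0.7,[0,0,-0.002],[0,0,0]]
    - [0.7,[0,0,-0.002],[0,0,0]]
    - [0.7,[0,0,0],[0,0,0]]
    - [0.7,[0,0,0],[0,0,0]]
    - [0.7,[0,0,0],[0,0,0]]

```text
time: 6.93
eef_pos: [0.5638, -0.0277, 0.2144]
tcp_rot: [[0.893, 0.451, 0.001], [0.451, -0.893, -0.0], [0.001, 0.0, -1.0]]
contact_force: [0.3, 0.8, -4.6]
gripper_width: 0.043
finger_force: 33.2
```

Run:
```python
from h import *
F=[]
for i in range(4): vision.snapshot('side'); F.append(telemetry.get_obs()['contact_force'])
print(np.mean(F,0))
```

```text
[ 0.39026425 -0.54442588 -4.80203637]
```

apply_moves:
  rows:
    - [0.7,[0,0,-0.0015],[0,0,0]]
    - [0.7,[0,0,-0.0015],[0,0,0]]
    - [0.7,[0,0,-0.001],[0,0,0]]
    - [0.7,[0,0,0],[0,0,0]]
    - [0.7,[0,0,0],[0,0,0]]
    - [0.7,[0,0,0],[0,0,0]]

```text
time: 7.63
eef_pos: [0.5639, -0.0278, 0.2102]
tcp_rot: [[0.893, 0.45, 0.0], [0.45, -0.893, 0.0], [0.0, -0.0, -1.0]]
contact_force: [-0.5, 1.8, 0.4]
gripper_width: 0.0428
finger_force: 33.6
```

apply_moves:
  rows:
    - [0.35,[0,0,0],[0,0,0]]
    - [0.35,[0,0,0],[0,0,0]]
    - [0.35,[0,0,0],[0,0,0]]
    - [0.35,[0,0,0.01],[0,0,0]]
    - [0.35,[0,0,0.03],[0,0,0]]
    - [0.35,[0,0,0.03],[0,0,0]]
    - [0.35,[-0.01,0.033,0],[0,0,0]]
    - [0.35,[-0.01,0.035,0],[0,0,0]]
    - [0.35,[-0.01,0.035,0],[0,0,0]]
    - [0.35,[-0.01,0.035,0],[0,0,0]]
    - [0.35,[-0.01,0.035,0],[0,0,0]]
    - [0.4,[-0.01,0.035,0],[0,0,0]]
    - [0.4,[-0.01,0.035,0],[0,0,0]]
    - [0.4,[-0.012,0.035,0],[0,0,0]]
    - [0.4,[-0.012,0.0273,-0.02],[0,0,0]]
    - [0.4,[0,0,-0.04],[0,0,0]]
    - [0.4,[0,0,0],[0,0,0]]

```text
time: 9.05
eef_pos: [0.4667, 0.2779, 0.2157]
tcp_rot: [[0.891, 0.454, -0.006], [0.454, -0.891, -0.003], [-0.007, -0.0, -1.0]]
contact_force: [-0.2, -1.1, -0.9]
gripper_width: 0.0511
finger_force: 0.0
```

Run:
```python
from h import *
o=telemetry.get_obs();a,p=snap('wrist');s,_=snap('scene');print(o['time'],o['eef_pos'],o['gripper_width'])
print(proj(p,(.47,.2775,.035)))
np.save('w.npy',p,allow_pickle=True)
f=lambda i,x,y,w,h:cv2.resize(i[y:y+h,x:x+w],(400,300),interpolation=cv2.INTER_CUBIC)
cv2.imwrite('pics/g.png',np.hstack([f(a,140,60,280,210),f(s,260,120,140,105)])[:,:,::-1])
```

```text
9.05 [0.46674321 0.27788957 0.21572939] 0.05113944215243787
[278.99391071 197.04894888]
```

View pics/g.png

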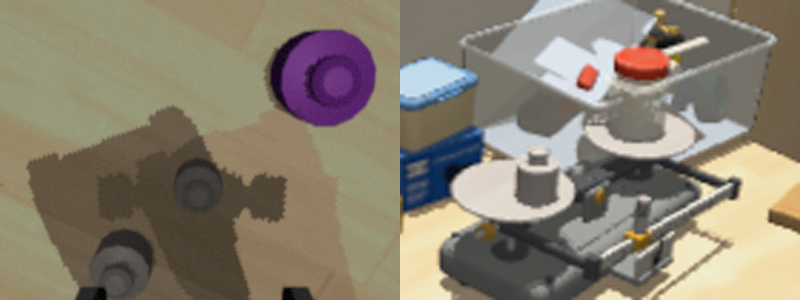

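The 500 stands on the pan (crop 537,175), and the 100's knob is where predicted, at wrist (280,194).

apply_moves:
  rows:
    - [0.4,[0,0.001,-0.035],[0,0,0]]
    - [0.4,[0,0,-0.035],[0,0,0]]
    - [0.4,[0,0,-0.035],[0,0,0]]
    - [0.4,[0,0,-0.02],[0,0,0]]
    - [0.4,[0,0,-0.01],[0,0,0]]
    - [0.4,[0,0,-0.004],[0,0,0]]
    - [0.4,[0,0,0],[0,0,0]]
    - [0.4,[0,0,0],[0,0,0]]

```text
time: 9.82
eef_pos: [0.471, 0.2786, 0.0827]
tcp_rot: [[0.893, 0.449, 0.003], [0.449, -0.893, 0.001], [0.003, -0.0, -1.0]]
contact_force: [0.0, -0.4, 0.2]
gripper_width: 0.0512
finger_force: 0.0
```

apply_moves:
  rows:
    - [0.4,[0,0,-0.006],[0,0,0]]
    - [0.9,[0,0,0],[0,0,0]]
    - [0.9,[0,0,0],[0,0,0]]
    - [0.9,[0,0,0],[0,0,0]]
    - [0.9,[0,0,0],[0,0,0]]
    - [0.9,[0,0,0],[0,0,0]]
    - [0.9,[0,0,0.02],[0,0,0]]
    - [0.9,[0,0,0.04],[0,0,0]]
    - [0.9,[0,0,0.04],[0,0,0]]
    - [0.9,[0,0,0.04],[0,0,0]]
    - [0.9,[0,0,0.03],[0,0,0]]
    - [0.9,[0,0,0],[0,0,0]]
    - [0.9,[0,0,0],[0,0,0]]

```text
time: 10.9
eef_pos: [0.4702, 0.2786, 0.2468]
tcp_rot: [[0.893, 0.45, 0.004], [0.45, -0.893, 0.002], [0.004, -0.0, -1.0]]
contact_force: [-1.2, 0.5, -1.3]
gripper_width: 0.0247
finger_force: 30.0
```

Run:
```python
from h import *
F=[]
for i in range(4):
  o=telemetry.get_obs();F.append(o['contact_force']); s,p=snap('scene')
print(o['time'],o['eef_pos'],o['gripper_width'],np.mean(F,0))
print(proj(p,(.471,.2785,.18)))
f=lambda i,x,y,w,h:cv2.resize(i[y:y+h,x:x+w],(400,300),interpolation=cv2.INTER_CUBIC)
cv2.imwrite('pics/h1.png',np.hstack([f(s,180,160,100,75),f(s,310,165,80,60)])[:,:,::-1])
```

```text
11.05 [0.46912402 0.27766399 0.24357097] 0.024773986965061025 [-0.49770095  0.26589288 -1.87729194]
[239.05715639 225.90437679]
```

apply_moves:
  rows:
    - [0.9,[0.0181,-0.0352,0.003],[0,0,0]]
    - [0.9,[0.0181,-0.0352,0],[0,0,0]]
    - [0.9,[0.0181,-0.0352,0],[0,0,0]]
    - [0.9,[0.0181,-0.0352,0],[0,0,0]]
    - [0.9,[0.0181,-0.0352,0],[0,0,0]]
    - [0.9,[0.0181,-0.0352,0],[0,0,0]]
    - [0.9,[0.0181,-0.0352,0],[0,0,0]]
    - [0.9,[0.0181,-0.0352,0],[0,0,0]]
    - [0.9,[0,0,0],[0,0,0]]
    - [0.9,[0,0,-0.015],[0,0,0]]
    - [0.9,[0,0,-0.012],[0,0,0]]
    - [0.9,[0,0,-0.005],[0,0,0]]
    - [0.9,[0,0,-0.003],[0,0,0]]
    - [0.9,[0,0,-0.003],[0,0,0]]
    - [0.9,[0,0,-0.002],[0,0,0]]
    - [0.9,[0,0,-0.002],[0,0,0]]
    - [0.9,[0,0,-0.002],[0,0,0]]
    - [0.9,[0,0,0],[0,0,0]]
    - [0.9,[0,0,0],[0,0,0]]
    - [0.9,[0,0,0],[0,0,0]]

```text
time: 12.77
eef_pos: [0.6147, -0.0033, 0.2043]
tcp_rot: [[0.893, 0.45, 0.0], [0.45, -0.893, -0.0], [0.0, 0.0, -1.0]]
contact_force: [0.1, 0.5, -0.4]
gripper_width: 0.0248
finger_force: 30.1
```

Run:
```python
from h import *
F=[]
for i in range(4):
  o=telemetry.get_obs();F.append(o['contact_force'][2]); s,p=snap('scene'); w,_=snap('wrist')
print(o['time'],o['eef_pos'],o['gripper_width'],np.round(F,2))
f=lambda i,x,y,w,h:cv2.resize(i[y:y+h,x:x+w],(400,300),interpolation=cv2.INTER_CUBIC)
cv2.imwrite('pics/h.png',np.hstack([f(s,260,140,112,84),f(w,80,60,400,300)])[:,:,::-1])
```

```text
13.0667 [ 0.61463847 -0.00332865  0.20411737] 0.0245278795343904 [-0.44 -1.72 -0.63 -0.75]
```

View pics/h.png

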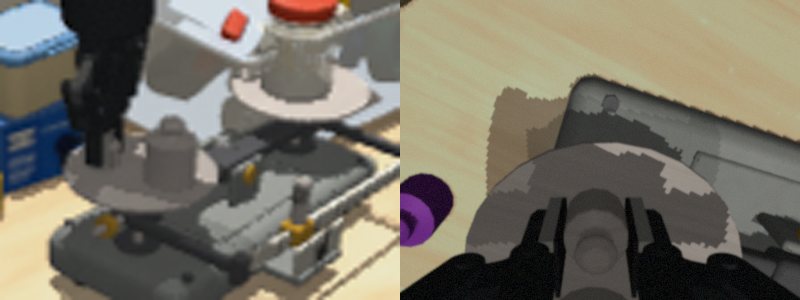

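Wrist and scene view: the 100 is held just over or on the pan beside the 500 with its knob clear. The force doesn't settle which, so I'll lower further, watching it.

apply_moves:
  rows:
    - [0.9,[0,0,-0.002],[0,0,0]]
    - [0.9,[0,0,-0.002],[0,0,0]]
    - [0.9,[0,0,-0.002],[0,0,0]]
    - [0.9,[0,0,0],[0,0,0]]
    - [0.9,[0,0,0],[0,0,0]]
    - [0.9,[0,0,0],[0,0,0]]

```text
time: 13.67
eef_pos: [0.6144, -0.0033, 0.1979]
tcp_rot: [[0.893, 0.45, -0.0], [0.45, -0.893, -0.0], [-0.0, -0.0, -1.0]]
contact_force: [-0.3, 0.2, 0.6]
gripper_width: 0.0247
finger_force: 30.1
```

```bash
cat > F.py <<'E'
from h import *
F=[]
for i in range(6): vision.snapshot('side'); F.append(telemetry.get_obs()['contact_force'][2])
o=telemetry.get_obs();print(o['time'],o['eef_pos'],np.mean(F),np.std(F))
E
python3 F.py
```

```text
13.9667 [ 0.61449221 -0.00334746  0.19801401] -0.02086697924489204 0.4362625239927158
```

apply_moves:
  rows:
    - [0.6,[0,0,0],[0,0,0]]
    - [0.6,[0,0,0],[0,0,0]]
    - [0.6,[0,0,0],[0,0,0]]
    - [0.6,[0,0,0.01],[0,0,0]]
    - [0.6,[0,0,0.03],[0,0,0]]
    - [0.6,[0,0,0.035],[0,0,0]]
    - [0.8,[-0.018,-0.02,0.01],[0,0,0]]
    - [1,[-0.036,-0.01,0],[0,0,0]]
    - [1,[-0.036,-0.01,0],[0,0,0]]
    - [1,[-0.036,-0.01,0],[0,0,0]]
    - [1,[-0.036,-0.01,0],[0,0,0]]
    - [1,[0,0,0],[0,0,0]]
    - [1,[0,0,0],[0,0,0]]
    - [1,[0,0,0],[0,0,0]]
    - [1,[0,0,0],[0,0,0]]

```text
time: 15.22
eef_pos: [0.4538, -0.0629, 0.2836]
tcp_rot: [[0.893, 0.451, 0.002], [0.451, -0.893, 0.0], [0.002, 0.001, -1.0]]
contact_force: [0.3, -0.4, -0.5]
gripper_width: -0.0001
finger_force: 0.0
```

Run:
```python
from h import *
o=telemetry.get_obs(); s,p=snap('scene','s2.png'); d,q=snap('side','d2.png')
print(o['time'],o['eef_pos'],o['gripper_width'])
f=lambda i,x,y,w,h:cv2.resize(i[y:y+h,x:x+w],(400,300),interpolation=cv2.INTER_CUBIC)
cv2.imwrite('pics/i.png',np.vstack([np.hstack([f(s,265,130,120,90),f(s,320,165,64,48)]),np.hstack([f(d,260,110,120,90),f(d,310,145,64,48)])])[:,:,::-1])
```

```text
15.2167 [ 0.45383085 -0.06291511  0.28361021] -0.00010533771228340386
```

View pics/i.png

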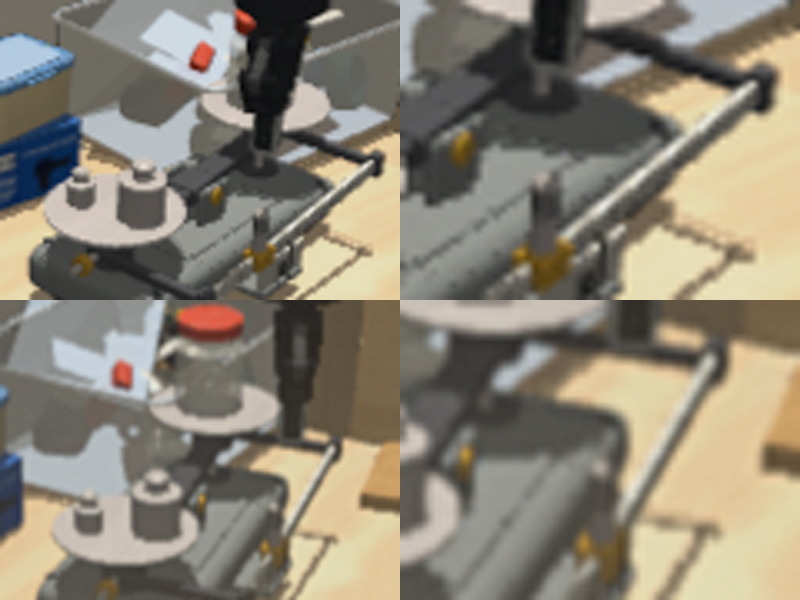

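Both weights stand upright on the left pan, which is down; the rider pin top is at scene (343,194). I'll measure tilt by the lid's height in the side camera.

```bash
cat > t.py <<'E'
from h import *
def lid(im):
    h=cv2.cvtColor(im,cv2.COLOR_BGR2HSV).astype(int);m=((h[...,0]<7)|(h[...,0]>173))&(h[...,1]>130)&(h[...,2]>90)
    n,l,s,c=cv2.connectedComponentsWithStats(m.astype('u1'))
    i=1+np.argmax(s[1:,4]*(s[1:,1]<150)); return c[i],s[i]
def pin(p,u,v,th):
    x=onz(p,u,v,.085+.051+.055*th); return x,(x[:2]-[.486,-.156])@[-.162,.987]+.09
def corr(a,b,x,y,w,h):   # shift of patch a->b
    g=lambda i:cv2.cvtColor(i,cv2.COLOR_BGR2GRAY); T=g(a)[y:y+h,x:x+w]; S=g(b)[y-15:y+h+15,x-6:x+w+6]
    r=cv2.matchTemplate(cv2.resize(S,None,fx=8,fy=8,interpolation=2),cv2.resize(T,None,fx=8,fy=8,interpolation=2),cv2.TM_CCOEFF_NORMED)
    _,m,_,k=cv2.minMaxLoc(r); return (k[0]/8-6,k[1]/8-15,round(m,3))
def tilt_now():
    b=vision.snapshot('side')[:,:,::-1]; return lid(b),b
E
python3 - <<'E'
from t import *
b=cv2.imread('pics/b.png');d=cv2.imread('pics/d2.png');s=cv2.imread('pics/s2.png')
print(lid(b),lid(d)); p=vision.camera_params('scene');q=vision.camera_params('side')
J=(.624,-.243);print([proj(q,(*J,z)) for z in(.204,.215,.226)])
print(pin(p,320+145/6.25,165+178/6.25,.1),pin(q,310+200/6.25,145+165/6.25,.1))
E
```

```text
(array([322.3125, 122.75  ]), array([313, 118,  20,  11, 160], dtype=int32)) (array([322.91358025, 116.37037037]), array([314, 112,  19,  10, 162], dtype=int32))
[array([322.49401009, 122.01638144]), array([322.61894685, 118.76653669]), array([322.74485574, 115.49140484])]
(array([ 0.46434196, -0.07859272,  0.1415    ]), np.float64(0.16990958582640353)) (array([ 0.46654125, -0.07084395,  0.1415    ]), np.float64(0.1772013376017595))
```

apply_moves:
  rows:
    - [0.5,[0.012,-0.015,0],[0,0,-5.8]]
    - [0.5,[0.012,-0.018,0],[0,0,-5.8]]
    - [0.5,[0,0,-0.02],[0,0,-5.8]]
    - [0.5,[0,0,-0.02],[0,0,0]]
    - [0.5,[0,0,0],[0,0,0]]
    - [0.5,[0,0,0],[0,0,0]]
    - [0.5,[0,0,0],[0,0,0]]

```text
time: 15.9
eef_pos: [0.4772, -0.0959, 0.2436]
tcp_rot: [[0.986, 0.164, 0.0], [0.164, -0.986, 0.0], [0.0, -0.0, -1.0]]
contact_force: [0.1, -0.1, 0.9]
gripper_width: 0.0428
finger_force: 0.0
```

Run:
```python
from h import *
o=telemetry.get_obs(); s,w=snap('wrist','w2.png')
print(o['time'],o['eef_pos'],o['tcp_rot'][:,1],o['gripper_width'])
print(proj(w,(.476,-.094,.131)),proj(w,(.478,-.104,.136)),proj(w,(.486,-.156,.09)))
cv2.imwrite('pics/j.png',s[:,:,::-1])
```

```text
15.9 [ 0.477189   -0.09586207  0.24355047] [ 1.63933410e-01 -9.86471360e-01 -3.05317174e-04] 0.042830043965264575
[272.62437484 240.64020042] [292.01562857 243.76298003] [370.72052548 216.26453477]
```

View pics/j.png

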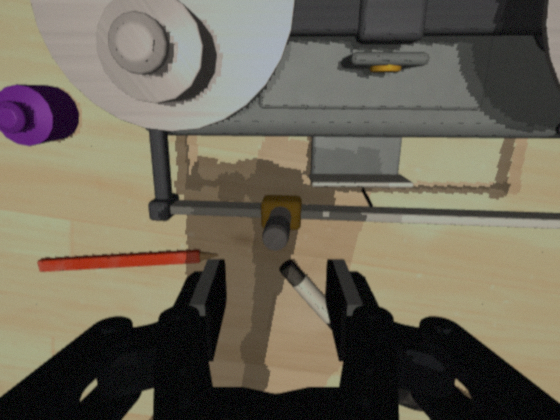

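Wrist view: pin top at (275,236), centred between the open fingers as predicted, and the bar corner is at (160,210). I'll lower astride the pin and push toward -y along the bar.

apply_moves:
  rows:
    - [0.5,[0.001,0,-0.03],[0,0,0]]
    - [0.5,[0,0,-0.021],[0,0,0]]
    - [0.5,[0,0,-0.01],[0,0,0]]
    - [0.5,[0,0,0],[0,0,0]]
    - [0.5,[0.001,-0.006,0],[0,0,0]]
    - [0.5,[0.001,-0.006,0],[0,0,0]]
    - [0.5,[0.001,-0.006,0],[0,0,0]]
    - [0.5,[0.001,-0.006,0],[0,0,0]]
    - [0.5,[0.001,-0.006,0],[0,0,0]]
    - [0.5,[0.001,-0.006,0],[0,0,0]]
    - [0.5,[0.001,-0.006,0],[0,0,0]]
    - [0.5,[0.001,-0.006,0],[0,0,0]]
    - [0.5,[0.001,-0.006,0],[0,0,0]]
    - [0.5,[0,-0.002,0],[0,0,0]]
    - [0.5,[0,0,0],[0,0,0]]

```text
time: 17.2
eef_pos: [0.4864, -0.1533, 0.1818]
tcp_rot: [[0.987, 0.161, -0.0], [0.161, -0.987, -0.0], [-0.0, 0.0, -1.0]]
contact_force: [0.1, 0.4, 0.5]
gripper_width: 0.0428
finger_force: 0.0
```

apply_moves:
  rows:
    - [0.5,[-0.001,0.006,0],[0,0,0]]
    - [0.5,[-0.001,0.006,0],[0,0,0]]
    - [0.5,[0,0.001,0],[0,0,0]]
    - [0.5,[0,0,0],[0,0,0]]
    - [0.5,[0,0,0],[0,0,0]]
    - [0.5,[0,0,0],[0,0,0]]
    - [0.5,[0,0,0],[0,0,0]]
    - [0.5,[0,0,0],[0,0,0]]
    - [0.5,[0,0,0],[0,0,0]]
    - [0.5,[0,0,0],[0,0,0]]
    - [0.5,[0,0,0],[0,0,0]]
    - [0.5,[0,0,0],[0,0,0]]
    - [0.5,[0,0,0],[0,0,0]]
    - [0.5,[0,0,0],[0,0,0]]
    - [0.5,[0,0,0],[0,0,0]]
    - [0.5,[0,0,0],[0,0,0]]

```text
time: 18.53
eef_pos: [0.4845, -0.1393, 0.182]
tcp_rot: [[0.987, 0.162, 0.0], [0.162, -0.987, -0.0], [0.0, 0.0, -1.0]]
contact_force: [0.2, -1.0, -1.3]
gripper_width: 0.0422
finger_force: 0.0
```

```bash
cat > now.py <<'E'
from t import *
(c,s),b=tilt_now(); (c2,s2),_=tilt_now(); o=telemetry.get_obs()
print(o['time'],o['eef_pos'],c,s,c2,'tilt',-.1+.2*(122.75-(c[1]+c2[1])/2)/6.38)
B=cv2.imread('pics/b.png');D=cv2.imread('pics/d2.png')
for R in(B,D): print(corr(R,b,308,114,30,14))
s=(o['eef_pos'][:2]-np.array([.486,-.156]))@[-.162,.987]+.09;print('s_tcp',s)
cv2.imwrite('pics/n.png',b)
E
python3 now.py
```

```text
18.6333 [ 0.48451709 -0.13928658  0.1819769 ] [322.46385542 119.47590361] [313 115  20  10 166] [322.59509202 119.44171779] tilt 0.0031720782779171564
(0.25, -1.125, 0.469)
(-1.125, 1.875, 0.631)
s_tcp 0.1067363753930313
```

The beam now reads near level. I'll retract straight up and re-measure once it has settled.

apply_moves:
  rows:
    - [0.5,[0,0,0.015],[0,0,0]]
    - [0.5,[0,0,0.03],[0,0,0]]
    - [0.5,[0,0,0.04],[0,0,0]]
    - [0.5,[-0.03,0,0.03],[0,0,0]]
    - [0.5,[-0.04,0,0.01],[0,0,0]]
    - [0.5,[-0.04,0,0],[0,0,0]]
    - [0.5,[-0.02,-0.03,0],[0,0,0]]
    - [0.5,[0,-0.04,0],[0,0,0]]
    - [0.5,[0,-0.04,0],[0,0,0]]
    - [0.5,[0,-0.04,0],[0,0,0]]
    - [0.5,[0,-0.04,0],[0,0,0]]
    - [0.5,[0,0,0],[0,0,0]]
    - [0.5,[0,0,0],[0,0,0]]
    - [0.5,[0,0,0],[0,0,0]]
    - [0.5,[0,0,0],[0,0,0]]
    - [0.5,[0,0,0],[0,0,0]]
    - [0.5,[0,0,0],[0,0,0]]
    - [0.5,[0,0,0],[0,0,0]]
    - [0.5,[0,0,0],[0,0,0]]

```text
time: 20.22
eef_pos: [0.3552, -0.3289, 0.3066]
tcp_rot: [[0.987, 0.163, 0.0], [0.163, -0.987, -0.0], [0.0, 0.0, -1.0]]
contact_force: [-0.3, 0.0, -0.8]
gripper_width: 0.0428
finger_force: 0.0
```

Run:
```python
from t import *
B=cv2.imread('pics/b.png');D=cv2.imread('pics/d2.png');A=cv2.imread('pics/a.png');S=cv2.imread('pics/s2.png')
p=vision.camera_params('scene')
for k in range(3):
  b=vision.snapshot('side')[:,:,::-1]; a=vision.snapshot('scene')[:,:,::-1]
  c=lid(b)[0]; print('side lid',c,'tilt',-.1+.2*(122.75-c[1])/6.38)
  print('scene lid',lid(A)[0],lid(a)[0],[proj(p,(.624,-.243,z))[1].round(2) for z in(.204,.215,.226)])
print('lid corr side',corr(B,b,311,116,24,14),corr(D,b,311,110,24,14))
print('panR side',corr(B,b,330,140,20,16),corr(D,b,325,133,20,16),'corner',corr(B,b,350,150,16,16),corr(D,b,352,146,16,16))
print('corner scene',corr(A,a,368,176,16,18),corr(S,a,370,168,16,16))
cv2.imwrite('pics/k.png',b);cv2.imwrite('pics/k2.png',a)
print(telemetry.get_obs()['time'])
```

```text
side lid [322.64197531 119.42592593] tilt 0.004202949030535308
scene lid [344.46857143 141.87428571] [344.70391061 138.75977654] [np.float64(141.46), np.float64(138.29), np.float64(135.09)]
side lid [322.61585366 119.41463415] tilt 0.00455692331217962
scene lid [344.46857143 141.87428571] [344.75555556 138.76111111] [np.float64(141.46), np.float64(138.29), np.float64(135.09)]
side lid [322.49090909 119.44848485] tilt 0.0034957727747695067
scene lid [344.46857143 141.87428571] [344.70391061 138.75977654] [np.float64(141.46), np.float64(138.29), np.float64(135.09)]
lid corr side (3.125, -3.5, 0.528) (1.875, 3.125, 0.678)
panR side (0.625, -2.75, 0.83) (0.0, 2.875, 0.934) corner (0.25, -3.25, 0.666) (-0.125, 2.875, 0.676)
corner scene (0.875, -3.25, 0.898) (-0.75, 3.0, 0.715)
20.5167
```

All the cues put the beam within about 0.005 rad of level and at rest. Both cameras agree, and the robot is clear.

```bash
python3 -c "
from bench import sign_off
print(sign_off())"
```

```text
the job is handed in; nothing more can be done
None
```

The 500 g and 100 g weights stand on the left pan, and the rider is at about 0.107 m (about 119 g), so the jar weighs about 0.72 kg; before hand-in the beam read level to within about 0.005 rad and at rest, but no verdict came back.

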